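# Open the degreaser for a greasy nut

### The arm

A 6-joint arm with a two-finger parallel gripper is mounted at the origin on the work surface. World frame = base frame: x ahead of the robot, y to its left, z up, the work surface at z = 0. Lengths are in mm, angles in degrees, forces in N, time in s.
With the tool pointing down it reaches from about 350 to 850 mm from the base axis. Payload 8.1 kg.
Tool frame: the origin (TCP) lies midway between the tips of the shut fingers; the grasp point (between the pads) lies 19 mm behind it (r.grasp_offset is the distance from the TCP to the grasp point, in mm); z points along the fingers, x is the direction in which the jaws open and shut, and the axes are right-handed (so a half turn about z gives the same grasp; the last joint's range is limited). The gripper opens to 85 mm and grips with 20 to 120 N. Pads are 22 mm wide; open, the fingers measure 114 mm over their backs; the gripper's body (76 mm by 85 mm) begins 54 mm behind the grasp point. The pads swing forward as they close: fully open they stand 13 mm farther back than shut.
Start: joints at [61.112, 7.471, 85.268, -0, 87.261, -4.893], TCP at [243.978, 548.16, 204.492] pointing down, gripper open.
Joint ranges: [-169.43, 169.43], [-51.17, 129.36], [1.28, 143.12], [-76.62, 256.62], [0, 156.53], [-152.29, 152.29]. Speed limits (degrees/s): [136.94, 136.94, 159.86, 180, 180, 180].

### API

Orientations are given as [roll, pitch, yaw] about the fixed x, y, z axes, in that order (R = Rz(yaw) Ry(pitch) Rx(roll)).
In Python, from bench import r, optics, hand_in gives the robot as it stands.
- The arm moves only by the shell command python3 -m pendant 'ROWS' [FORCE]. ROWS is JSON, a list of rows, each a list of 5 numbers: the opening, from 0 (shut) to 1 (fully open), then the shift along the tool's x, y, z in mm, then the turn about the tool's z in degrees. A call has 1 to 10 rows; each row shifts and turns the commanded pose from where the row before left it, along the tool's axes as they then stand; what a row does not reach is not made up. A row lasts 1/10 s, in which the tool goes at most 50 mm and 8.59 degrees, less where a joint would pass 70% of its speed; a pose out of reach is approached as far as the arm can. A call with a gripper value outside its range is refused whole. The fingers move at their own pace and stop on an object; FORCE is the grip in N (left out, the last holds). Time passes only in rows, so rows that do not move let the fingers close. It gives the time, the measured TCP pose, the force and the opening at its end, in the units of the state.
- r.sense(): the state, without advancing time (a new reading comes with each control period).
- optics.snapshot(name): name is "side" or "top" or "wrist"; returns (picture, depth): 420x560x3 uint8, blue, green, red; 420x560 float32, mm along the optical axis (not along the pixel's ray), 0 where there is no reading.
- optics.camera_params(name): a dict with "camera_matrix" (3x3 intrinsics, pixels), "k1" (the pictures are not rectified: a ray, as slopes to the right and down, at radius r is drawn at 1 + k1 r^2 times it, then the intrinsics apply), "eye" and "orientation" of the camera in the world. Camera axes: x right, y down, z forward; pixel columns grow to the right and rows downward; lengths in mm; the calibration is good to about 2 mm. A picture is of the moment at which its call begins: read the wrist's pose just before it. camera_params takes no time and is no camera call; for the wrist camera it gives the pose at the moment of the call.
- hand_in(): hands the job in, once; it reports no verdict.
Trained networks look in the newest picture that a camera, given by its name, has taken for a name from the list of things; names that differ only in an ending like _2 or _b are one class to them, and where a whole thing is asked for, a point or a joint stands for the part that bears it (a point fixed in the world has none). Each returns a list of dicts, best first, with "score" (0 to 1); they miss things now and then, are a little off and sometimes report something else, mostly with a low value. They report only what shows in the picture. A call takes as long as a camera call. They do not tell look-alikes from the thing itself.
- optics.search_frame(camera, query): "at" ([x, y, z] in mm, in world coordinates, good to about 4 mm: the middle of the surface that is visible of it).
The state is a dict: "time": time; "joint_pos": joint angles; "qd": joint speeds; "joint_efforts": joint torques, N m; "tool_pos": TCP position; "tcp_rot": TCP orientation; "ft_force": force on the tool from outside, world axes, zero at the start; "wrist_torque": the same for the moment, N m; "finger_gap": finger opening in mm.
Only numpy, scipy, OpenCV 4.12 (cv2) and the standard library are available. Lean on these libraries where they do the work, as an engineer would, in place of code of your own. Each camera call takes 0.05 s, during which the arm holds its last target. There are 200 camera calls.

### The job

Get the greasy nut ready for cleaning: take the hexagonal nut, and only that, out of the grey parts bin and set it down in the shallow metal wash tray. Then open the degreaser jug's safety cap: push it down, twist it anticlockwise (seen from above) about 75 degrees while it is down, and lift it straight up until it is about 6 cm clear of the neck. Finish while holding the cap there, still and upright above the jug's mouth; do not let go, and do not disturb the jar, funnel and grommet on the bench.

Things in the scene. Friction and masses are not known exactly. Their poses are not given: they have to be found in the camera images.
- hexnut_center (a point): Centre of the target: loose plain-steel hexagonal nut lying flat, 36 mm across flats, 41.6 mm across corners, 24 mm high (centre 12 mm above its underside), hole about 20 mm, 0.10 to 0.20 kg. Its x axis is square to one pair of flats (the other flats follow every 60 degrees), z is up.
- bin: Fixed open grey plastic bin, 250 (its x) x 190 (its y) x 42 mm high, wall and floor 5 mm; origin at the centre of its underside, z up. Five steel parts stand in it on a grid 75 mm (x) by 84 mm (y), the nut in any place; one of the six places is empty.
- spacer_center (a point): Centre of a round steel spacer ring in the bin, 40 mm across, 24 mm high; to be left in the bin.
- sqnut_center (a point): Centre of a square steel nut in the bin, 36 x 36 x 24 mm; to be left in the bin.
- bolt_center (a point): Centre of a steel hexagon bolt in the bin standing on its 32 mm head, shank up, 50 mm high; to be left in the bin.
- plug_center (a point): Centre of a round stepped steel plug in the bin, 38 mm across, 26 mm high, upper half 26 mm across; to be left in the bin.
- tray: Fixed shallow open dark steel wash tray, 170 (its x) x 150 (its y) x 22 mm high, wall and floor 4 mm; origin at the centre of its underside, z up.
- jug: Fixed white plastic degreaser jug, 104 mm across, in a fixed wooden cradle 125 x 125 mm and 40 mm high; its shoulder is 120 mm high. Origin at the bottom centre of the cradle, z up along the neck axis.
- jug_mouth (a point): Point on the neck axis at the neck's top, 149 mm above the jug's origin; axes as the jug's. Shut, cap x lies along jug x and two lugs lock the cap on the neck: it cannot be pulled off, nor turned more than about 10 degrees unless pressed. Pressed, it turns anticlockwise only (from above); between 55 and 120 degrees of turn it lifts straight off.
- cap_grip (a point): Middle of the upright grip bar on the loose dark grey plastic safety cap (0.06 kg): bar 50 mm long (cap x), 14 mm thick (cap y), 38 mm tall; this point is on the cap axis, 19 mm below the bar's top and 19 mm above the cap's flat round deck (60 mm across, skirt 25 mm high). Grip the bar across its 14 mm from above; fingertips may rest on the deck. Shut, it is 31.5 mm above the jug mouth.
- seal (a joint): How far the cap pushes the sprung rubber seal in the neck down (m): 0 with the cap shut or off, about 0.007 with the cap pressed to its hard stop. The spring needs 4 N at first and 11 N at the bottom. The cap must be pressed at least 0.005 while it turns through the first 45 degrees.
- flipjar_center (a point): Middle of a loose glass jar with a flip-top lid, 68 mm across, 83 mm high; leave alone.
- funnel_center (a point): Middle of a loose yellow plastic funnel standing mouth down, 90 mm across, 85 mm high; leave alone.
- grommet_center (a point): Centre of a loose green hard silicone grommet, 38 mm across, 13 mm high; leave alone.
Not all that is in view belongs to the job. There is more than one size of the tray; the job needs the smallest.

How it is judged:
By the outcome, as a careful person would: the job done as asked, in the order asked, and still so for the second after the job is handed in, while the arm keeps its last pose, push and grip.
It also fails if it takes over 51 s, if anything falls off the work surface, if the arm or the gripper's body presses on something with over 40 N, if the wrist force passes 120 N, or if a joint passes its speed limit or range.

## Working session

There is one attempt and no reset: what is moved stays moved. The work goes in short steps, Python scripts to look and compute and a shell command to move; the robot and the scene stay as the last step left them, time stands still between calls to the robot, and variables do not carry over. Pictures are saved under pics/ and viewed, about 8 in all and at most 12, crops included, and the job is handed in when it is done.

```bash
ls; mkdir -p pics
cat > h.py <<'E'
import numpy as np, cv2
from bench import r, optics
from scipy.spatial.transform import Rotation as R
def cam(n):
    p=optics.camera_params(n); return p
def Rm(o):
    o=np.array(o,float)
    return o if o.shape==(3,3) else R.from_euler('xyz',o,degrees=True).as_matrix()
def ray(p,u,v):
    K=np.array(p["camera_matrix"]); k=p["k1"]
    d=np.array([(u-K[0,2])/K[0,0],(v-K[1,2])/K[1,1]]); s=d.copy()
    for _ in range(20): s=d/(1+k*(s@s))
    return s
def pix2w(p,u,v,z=None,depth=None):
    s=ray(p,u,v); d=Rm(p["orientation"])@np.array([s[0],s[1],1]); e=np.array(p["eye"])
    t=depth if depth is not None else (z-e[2])/d[2]
    return e+t*d
def w2pix(p,X):
    c=Rm(p["orientation"]).T@(np.array(X)-np.array(p["eye"])); s=c[:2]/c[2]; s=s*(1+p["k1"]*(s@s))
    K=np.array(p["camera_matrix"]); return K[0,0]*s[0]+K[0,2],K[1,1]*s[1]+K[1,2]
E
python3 - <<'E'
from h import *
import pickle
print(r.sense())
for n in ("top","side"):
    p=cam(n); im,d=optics.snapshot(n); print(n,p)
    cv2.imwrite(f"pics/{n}0.png",im); np.save(f"pics/{n}0d.npy",d); pickle.dump(p,open(f"pics/{n}p.pkl","wb"))
    for q in ("hexnut_center","bin","sqnut_center","spacer_center","tray","jug","cap_grip","flipjar_center","funnel_center","grommet_center"):
        print(n,q,[(np.round(x["at"]).tolist(),round(x["score"],2),np.round(w2pix(p,x["at"])).tolist()) for x in optics.search_frame(n,q)])
    print(r.sense()["time"])
E
```

```text
pics
{'time': 0.0, 'joint_pos': array([ 6.11121609e+01,  7.51537743e+00,  8.53317126e+01,  9.17161021e-04,
        8.72599642e+01, -4.89335619e+00]), 'qd': array([-0.04685276, -0.06177084,  0.04561302, -0.00787906,  0.11001685,
        0.05301044]), 'joint_efforts': array([-1.83074953e-03, -5.69413698e+01, -5.00537467e+01, -4.20994129e-04,
        1.53358775e-02,  1.23871686e-05]), 'tool_pos': array([243.67120355, 547.62705868, 203.41833799]), 'tcp_rot': array([-1.79989955e+02,  1.06585854e-01,  6.60054818e+01]), 'ft_force': array([ 0.50311872,  0.64610851, -0.33404275]), 'wrist_torque': array([-0.00642046, -0.01170584, -0.03037724]), 'finger_gap': 85.27303448776534}
top {'camera_matrix': array([[419.91528823,   0.        , 276.84375557],
       [  0.        , 419.91528823, 204.22166048],
       [  0.        ,   0.        ,   1.        ]]), 'k1': 0.017630632096494948, 'eye': array([ 357.78457442,   22.68450113, 1364.80907529]), 'orientation': array([-174.29077177,    1.49548536,  -90.57355362])}
top hexnut_center [([736.0, -120.0, 85.0], 0.71, [332.0, 124.0]), ([426.0, 222.0, 28.0], 
[... 1261 characters left out ...]
.0], 0.72, [235.0, 327.0]), ([425.0, 229.0, 31.0], 0.31, [304.0, 300.0])]
side spacer_center [([496.0, 230.0, 31.0], 0.51, [274.0, 299.0])]
side tray [([224.0, 388.0, 5.0], 0.9, [396.0, 373.0]), ([240.0, -274.0, 3.0], 0.87, [373.0, 179.0]), ([509.0, 19.0, 6.0], 0.65, [276.0, 242.0])]
side jug [([501.0, -237.0, 43.0], 0.77, [285.0, 172.0])]
side cap_grip [([501.0, -260.0, 161.0], 0.83, [286.0, 134.0]), ([574.0, 231.0, 16.0], 0.62, [241.0, 301.0])]
side flipjar_center [([744.0, -101.0, 60.0], 0.93, [195.0, 194.0])]
side funnel_center [([752.0, 111.0, 26.0], 0.7, [177.0, 258.0]), ([498.0, 230.0, 29.0], 0.56, [273.0, 299.0])]
side grommet_center [([718.0, -22.0, 13.0], 0.65, [200.0, 226.0])]
1.1
```

Run:
```python
import cv2,numpy as np
t=cv2.imread("pics/top0.png"); s=cv2.imread("pics/side0.png")
cv2.imwrite("pics/top0b.png",cv2.resize(t[90:340,130:450],(768,600),interpolation=cv2.INTER_CUBIC))
a=cv2.resize(t[165:245,160:260],(500,400),interpolation=cv2.INTER_CUBIC)
b=cv2.resize(s[100:400,150:450],(600,600),interpolation=cv2.INTER_CUBIC)
cv2.imwrite("pics/side0b.png",b)
```

```text
(no output)
```

View pics/top0b.png

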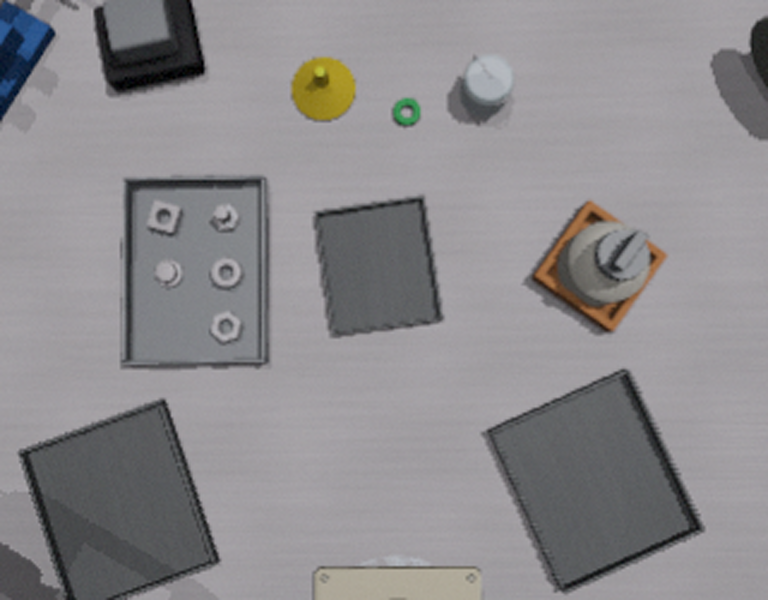

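View pics/side0b.png

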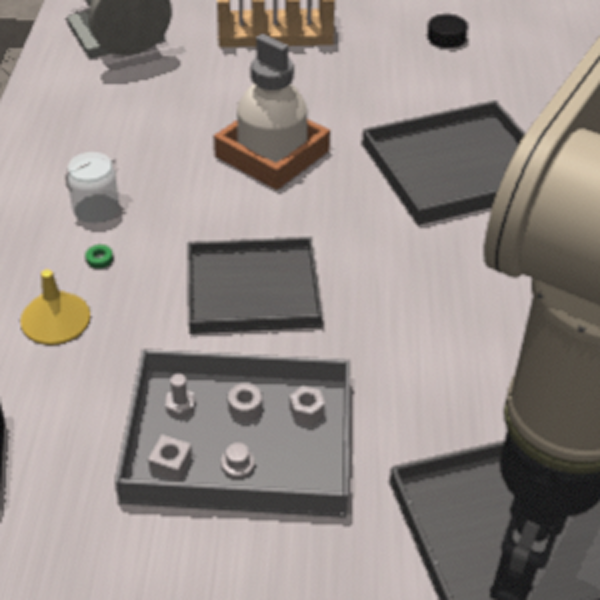

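Top crop: hex nut at crop (226,327), spacer (226,272), bolt (224,217), square nut (164,217), plug (168,272). There are three trays. The middle one at (378,267) is clearly the smallest, at about world (508,20). The jug is at (605,260) and its cap bar runs diagonally. The side view agrees. I'll go look closer with the wrist camera.

```bash
cat >> h.py <<'E'
def plan(xyz,yaw=None):
    """tool-frame shift to world TCP target (before turning) and turn about tool z"""
    s=r.sense(); M=Rm(s["tcp_rot"]); d=M.T@(np.array(xyz)-s["tool_pos"])
    y=s["tcp_rot"][2]; t=None
    if yaw is not None: t=(-(yaw-y)+90)%180-90   # tool z down: +turn lowers yaw
    print("shift",d.round(1),"turn",t,"now",s["tool_pos"].round(1),s["tcp_rot"].round(2),"j6",s["joint_pos"][5].round(1),"t",s["time"])
E
python3 - <<'E'
from h import *
s=r.sense(); p=cam("wrist"); M=Rm(s["tcp_rot"])
print("cam in tool",M.T@(np.array(p["eye"])-s["tool_pos"]), "axes",(M.T@Rm(p["orientation"])).round(3), p["camera_matrix"][0][0],p["k1"])
plan([425,225,200])
E
```

```text
cam in tool [  -0.80591079  -74.08514373 -168.52077269] axes [[ 1.    -0.001  0.   ]
 [ 0.001  0.956  0.293]
 [-0.    -0.293  0.956]] 297.3740496213078 0.015858176785631093
shift [-221.6  296.8    4.5] turn None now [244.  548.2 204.5] [-180.     -0.     66.01] j6 -4.9 t 1.1
```

```bash
python3 -m pendant '[[0.6,-28,37,0,0],[0.6,-28,37,0,0],[0.6,-28,37,0,0],[0.6,-28,37,0,0],[0.6,-28,37,5,0],[0.6,-28,37,10,0],[0.6,-28,37,20,0],[0.6,-25,38,25,0],[0.6,0,0,0,0]]' 40
python3 - <<'E'
from h import *
import pickle
p=cam("wrist"); im,d=optics.snapshot("wrist"); cv2.imwrite("pics/w1.png",im); np.save("pics/w1d.npy",d); pickle.dump(p,open("pics/w1p.pkl","wb"))
plan([425,225,140])
for q in ("hexnut_center","sqnut_center","spacer_center","bin"):
    print(q,[(np.round(x["at"],1).tolist(),round(x["score"],2),np.round(w2pix(p,x["at"])).tolist()) for x in optics.search_frame("wrist",q)])
cv2.imwrite("pics/w1b.png",cv2.resize(im,(800,600),interpolation=cv2.INTER_CUBIC))
E
```

```text
time: 2.0
tool_pos: [424.6, 222.2, 142.3]
tcp_rot: [-179.9, 0.3, 65.7]
ft_force: [-0.1, 0.1, -1.1]
finger_gap: 51.4
shift [0.7 0.6 3.8] turn None now [424.2 224.6 143.8] [-1.7988e+02  1.5000e-01  6.5740e+01] j6 -43.9 t 2.05
hexnut_center [([429.5, 222.3, 27.5], 0.65, [284.0, 204.0])]
sqnut_center [([568.8, 309.5, 29.5], 0.89, [412.0, 287.0]), ([495.3, 223.1, 29.7], 0.26, [310.0, 260.0])]
spacer_center [([496.7, 226.6, 28.3], 0.71, [314.0, 259.0])]
bin [([465.9, 286.3, 8.9], 0.62, [353.0, 205.0])]
```

View pics/w1b.png

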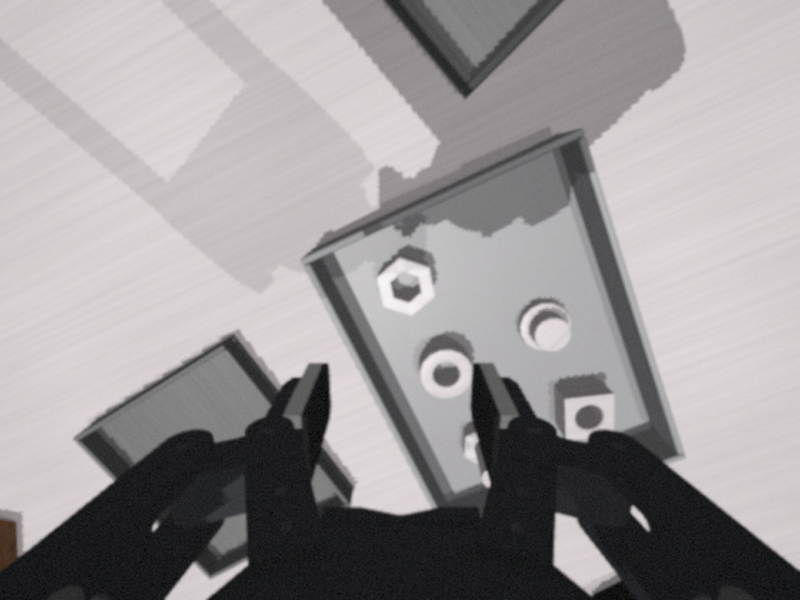

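The wrist view shows the hex nut at view (405,285), with its six-sided outline clear. The round spacer is at (445,372), the square nut at (588,412) and the plug at (547,325). The nut is next to the empty place. Next I fit its outline.

```bash
cat >> h.py <<'E'
def hexfit(p,d,guess,zmin,zmax,rad=32):
    pts=[]
    u0,v0=map(int,w2pix(p,[*guess,26]))
    for v in range(v0-45,v0+45):
        for u in range(u0-45,u0+45):
            if 0<=v<420 and 0<=u<560 and d[v,u]>0:
                X=pix2w(p,u,v,depth=d[v,u])
                if np.hypot(*(X[:2]-guess))<rad and zmin<X[2]<zmax: pts.append(X)
    return np.array(pts)
E
python3 - <<'E'
from h import *
import pickle
p=pickle.load(open("pics/w1p.pkl","rb")); d=np.load("pics/w1d.npy"); im=cv2.imread("pics/w1.png")
P=hexfit(p,d,np.array([428,223]),20,40)
print(len(P),"top z med",np.median(P[:,2]),np.percentile(P[:,2],[5,95]),P.mean(0), P.min(0),P.max(0))
zt=np.median(P[:,2])
# floor
F=hexfit(p,d,np.array([428,250]),-5,15); print("floor z",np.median(F[:,2]),len(F))
# image contour: bright face
g=cv2.cvtColor(im,cv2.COLOR_BGR2GRAY); u0,v0=284,200
c=cv2.resize(g[v0-35:v0+35,u0-35:u0+35],None,fx=8,fy=8,interpolation=cv2.INTER_CUBIC)
_,m=cv2.threshold(c,0,255,cv2.THRESH_BINARY+cv2.THRESH_OTSU)
print("otsu",_)
m=(c>205).astype(np.uint8)*255
cs,_=cv2.findContours(m,cv2.RETR_EXTERNAL,cv2.CHAIN_APPROX_NONE)
cs=[x for x in cs if cv2.contourArea(x)>8000 and cv2.pointPolygonTest(x,(280,280),False)>=0]
for x in cs:
    x=cv2.convexHull(x)[:,0].astype(float)
    W=np.array([pix2w(p,u0-35+(a+.5)/8-.5,v0-35+(b+.5)/8-.5,z=zt)[:2] for a,b in x])
    best=[]
    for th in range(0,180):
        n=np.array([np.cos(np.radians(th)),np.sin(np.radians(th))]); q=W@n; best.append(q.max()-q.min())
    best=np.array(best); f=[best[t]+best[t+60]+best[(t+120)%180] for t in range(60)]
    t=int(np.argmin(f)); print("center",(W.min(0)+W.max(0))/2,"mean",W.mean(0),"flat dir",t,"widths",best[[t,t+60,(t+120)%180]].round(1),"max",best.max())
vis=cv2.cvtColor(c,cv2.COLOR_GRAY2BGR); cv2.drawContours(vis,cs,-1,(0,0,255),2); cv2.imwrite("pics/nut.png",vis)
E
```

```text
888 top z med 28.1712260323427 [23.65559018 29.32493295] [426.4898267  223.69816656  27.78613355] [407.06662525 203.75558403  20.14115297] [447.0717303  243.09183248  30.63187872]
floor z 4.38251560680726 2409
otsu 155.0
center [427.3481066  223.03615154] mean [430.32766658 221.25310624] flat dir 17 widths [36.9 38.  36.6] max 41.90585286285648
```

View pics/nut.png

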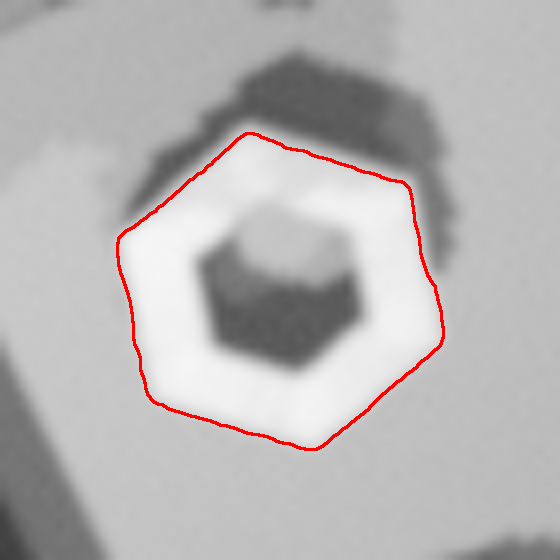

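The crop shows a clean hexagon, 36.6–38 mm across flats, with its top at z≈28. One flat normal is at 17°, so yaw 77° works. That puts the jaw roughly along y, with one finger in the empty place.

```bash
python3 -m pendant '[[0.56,-1.4,2.4,0,0],[0.56,0,0,10,-6],[0.56,0,0,25,-5],[0.56,0,0,30,0],[0.56,0,0,20,0],[0.56,0,0,0,0],[0.56,0,0,0,0]]' 40; python3 -c "
from h import *
plan([427,223.3,9],77)
p=cam('wrist'); im,d=optics.snapshot('wrist'); P=hexfit(p,d,np.array([427,223]),22,34); print(len(P),P.mean(0),P.min(0),P.max(0))
print([(np.round(x['at'],1).tolist(),round(x['score'],2)) for x in optics.search_frame('wrist','hexnut_center')])
cv2.imwrite('pics/w2.png',im)"
```

```text
time: 2.95
tool_pos: [425.9, 225.7, 61.3]
tcp_rot: [-180.0, 0.0, 77.1]
ft_force: [-1.0, 0.6, -0.0]
finger_gap: 47.8
shift [-2.   1.6 52.3] turn 0.07341562792890954 now [425.9 225.7  61.3] [-180.      0.     77.07] j6 -55.3 t 2.95
1605 [425.95700082 223.63726011  27.90482688] [406.56980267 204.39184062  22.03026865] [447.28156871 243.13166321  30.29122274]
[([428.7, 223.6, 27.1], 0.79), ([578.0, 291.4, 30.7], 0.25)]
```

```bash
python3 -m pendant '[[0.56,-0.8,0.5,20,0],[0.56,0,0,15,0],[0.56,0,0,10,0],[0.56,0,0,5,0],[0.56,0,0,0,0]]' 40; python3 -m pendant '[[0.2,0,0,0,0],[0.2,0,0,0,0],[0.2,0,0,0,0],[0.2,0,0,0,0],[0.2,0,0,0,0]]' 60
```

```text
time: 3.55
tool_pos: [426.3, 224.2, 10.7]
tcp_rot: [-180.0, 0.0, 77.0]
ft_force: [-1.2, -0.8, 0.1]
finger_gap: 47.7
time: 4.05
tool_pos: [426.3, 224.2, 10.8]
tcp_rot: [180.0, -0.0, 77.0]
ft_force: [-0.5, -0.0, 0.4]
finger_gap: 17.2
```

Run:
```python
# tray pose & jug axis from the saved overview pictures
from h import *
import pickle
for n in ("top","side"):
    p=pickle.load(open(f"pics/{n}p.pkl","rb")); d=np.load(f"pics/{n}0d.npy")
    vv,uu=np.nonzero(d>0); 
    K=np.array(p["camera_matrix"]); s0=np.stack([(uu-K[0,2])/K[0,0],(vv-K[1,2])/K[1,1]]); s=s0.copy()
    for _ in range(10): s=s0/(1+p["k1"]*(s**2).sum(0))
    D=d[vv,uu]; X=(Rm(p["orientation"])@np.vstack([s*D,D])).T+np.array(p["eye"])
    m=(abs(X[:,0]-508)<125)&(abs(X[:,1]-20)<110)&(X[:,2]>10)&(X[:,2]<35)
    T=X[m]; print(n,"tray rim",len(T),np.median(T[:,2]))
    if len(T): print(cv2.minAreaRect(T[:,:2].astype(np.float32)))
    m=(abs(X[:,0]-500)<60)&(abs(X[:,1]+260)<60)
    C=X[m]; print("max z",C[:,2].max())
    B=C[C[:,2]>200]; print("bar top",len(B),B[:,2].max()); 
    t=B[B[:,2]>np.percentile(B[:,2],60)-4]
    if len(t)>4: print(t.mean(0),cv2.minAreaRect(t[:,:2].astype(np.float32)))
    dk=C[(C[:,2]>145)&(C[:,2]<175)]; print("deck",len(dk),np.median(dk[:,2]) if len(dk) else 0, dk.mean(0) if len(dk) else 0, cv2.minAreaRect(dk[:,:2].astype(np.float32)) if len(dk) else 0)
```

```text
top tray rim 301 19.7894995426866
((505.21514892578125, 23.889240264892578), (170.40850830078125, 150.0651092529297), 7.834969520568848)
max z 204.50538269458298
bar top 19 204.50538269458298
[ 497.44153038 -266.59244495  201.08928081] ((498.62615966796875, -269.1140441894531), (11.86221694946289, 49.71962356567383), 47.28853225708008)
deck 281 159.9346928666664 [ 497.23097091 -265.00619121  159.5531594 ] ((497.6937255859375, -268.66754150390625), (64.11024475097656, 58.21356964111328), 41.011009216308594)
side tray rim 701 18.699898235408682
((509.5840759277344, 22.133995056152344), (170.05282592773438, 157.68206787109375), 7.791856288909912)
max z 202.84930244471946
bar top 16 202.84930244471946
[ 506.48105481 -270.05713637  201.19257289] ((505.65338134765625, -270.90631103515625), (12.503753662109375, 42.878177642822266), 54.34925079345703)
deck 253 160.91521198312 [ 503.98901427 -256.15593284  160.17854931] ((503.94842529296875, -257.3990173339844), (47.99491882324219, 61.07997131347656), 87.4976806640625)
```

The gap read 17 mm, so the nut isn't between the pads. I'll look before doing anything else.

Run:
```python
from h import *
a,_=optics.snapshot("wrist"); b,_=optics.snapshot("side")
p=cam("wrist")
print([(np.round(x['at'],1).tolist(),round(x['score'],2)) for x in optics.search_frame('wrist','hexnut_center')])
print(r.sense()["finger_gap"],r.sense()["ft_force"])
c=cv2.resize(b[260:380,190:350],(533,400),interpolation=cv2.INTER_CUBIC)
o=np.zeros((600,800,3),np.uint8); o[:400,:533]=c; o[300:600,400:800]=cv2.resize(a,(400,300)); cv2.imwrite("pics/w3.png",o)
```

```text
[([418.9, 225.2, 27.4], 0.77)]
17.034751211721957 [-0.88628386  0.38811316 -0.60448977]
```

View pics/w3.png

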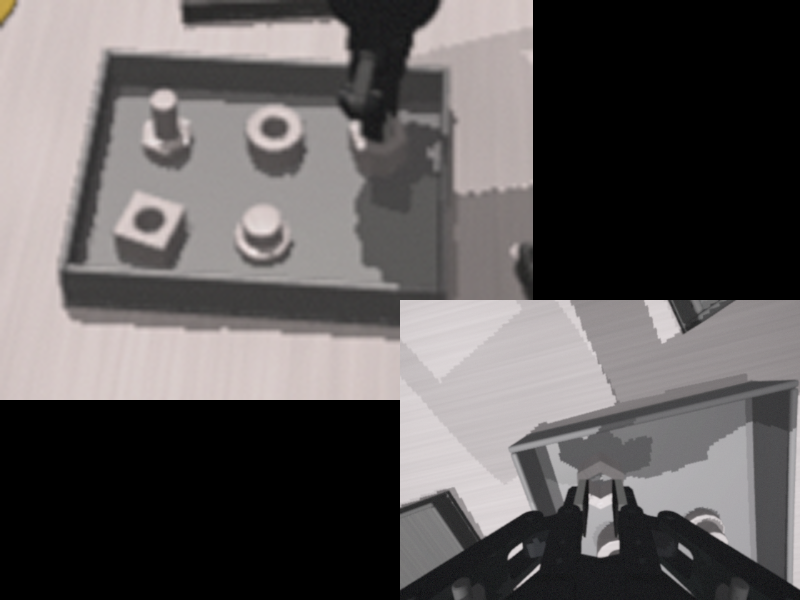

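Run:
```python
from h import *
a,d=optics.snapshot("wrist"); p=cam("wrist")
cv2.imwrite("pics/w4.png",cv2.resize(a[190:390,200:380],(540,600),interpolation=cv2.INTER_CUBIC))
P=hexfit(p,d,np.array([424,224]),16,60,40); print(len(P))
for lo in range(16,60,4):
    q=P[(P[:,2]>=lo)&(P[:,2]<lo+4)]
    if len(q): print(lo,len(q),q.min(0).round(),q.max(0).round())
for X in ([426,224,10],[426,224,29]): print(w2pix(p,X))
```

```text
3264
16 235 [407. 209.  16.] [439. 243.  20.]
20 253 [406. 208.  20.] [438. 243.  24.]
24 765 [406. 207.  24.] [447. 243.  28.]
28 902 [407. 207.  28.] [446. 243.  30.]
36 37 [413. 212.  37.] [426. 241.  40.]
40 140 [412. 205.  40.] [439. 243.  44.]
44 196 [412. 204.  44.] [438. 246.  48.]
48 248 [412. 204.  48.] [436. 246.  52.]
52 229 [412. 204.  52.] [436. 245.  56.]
56 259 [412. 205.  56.] [432. 244.  60.]
(np.float64(281.12479587942613), np.float64(245.81621694052018))
(np.float64(281.24366471364687), np.float64(259.63733483134035))
```

View pics/w4.png

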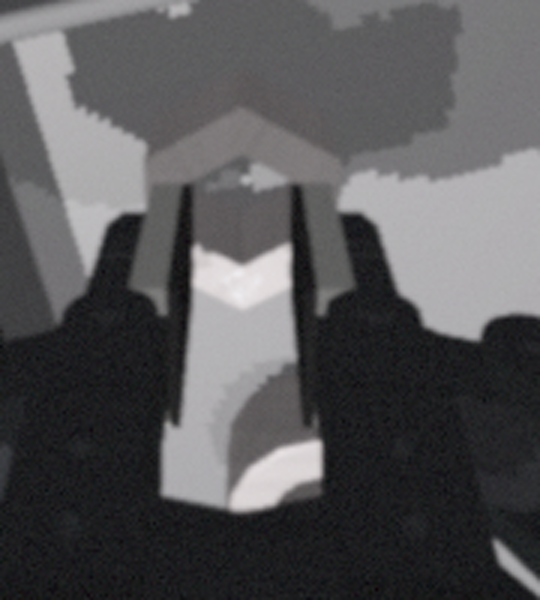

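Run:
```python
from h import *
print(r.grasp_offset)
s=r.sense(); p=cam("wrist"); a,d=optics.snapshot("wrist"); M=Rm(s["tcp_rot"])
print("cam rel",(M.T@(np.array(p["eye"])-s["tool_pos"])).round(1))
Q=[];
for v in range(200,400,1):
    for u in range(200,370):
        if d[v,u]>0:
            X=M.T@(pix2w(p,u,v,depth=d[v,u])-s["tool_pos"]); Q.append([u,v,*X,*a[v,u]])
Q=np.array(Q); 
for u in (250,258,264,270,281,292,298,304):
    for v in (235,245,249,255,265,275,285,300):
        q=Q[(Q[:,0]==u)&(Q[:,1]==v)]
        if len(q): print(u,v,q[0,2:5].round(1),q[0,5:])
```

```text
18.700000000000003
cam rel [  -0.8  -74.3 -168.5]
250 235 [-18.6  -9.6  -5.1] [92. 90. 93.]
250 245 [-17.4  -8.4 -16.9] [121. 121. 125.]
250 249 [-17.5  -6.1 -17.2] [123. 123. 127.]
250 255 [-15.6 -10.9 -35. ] [100. 101. 102.]
250 265 [-14.6 -10.9 -45.5] [93. 94. 93.]
250 275 [-13.7 -11.1 -55.1] [97. 97. 97.]
250 285 [-13.  -10.4 -62. ] [100. 101. 103.]
250 300 [-11.8 -11.8 -74.6] [30. 30. 33.]
258 235 [-13.2 -12.8 -13.1] [94. 91. 94.]
258 245 [-13.   -8.7 -17.7] [122. 121. 126.]
258 249 [-13.1  -6.1 -17.2] [123. 122. 128.]
258 255 [-11.7 -11.  -35.3] [93. 94. 94.]
258 265 [-11.  -10.5 -44.7] [69. 70. 71.]
258 275 [-10.3 -10.5 -53.9] [26. 25. 27.]
258 285 [ -9.8 -10.3 -61.8] [22. 23. 22.]
258 300 [ -9.8  -4.5 -63.6] [37. 38. 40.]
264 235 [ -9.5 -14.8 -18.3] [115. 114. 119.]
264 245 [ -9.7  -8.7 -17.6] [122. 120. 125.]
264 249 [ -9.7  -6.2 -17.5] [114. 113. 118.]
264 255 [ -9.2  -7.3 -27.5] [70. 69. 71.]
264 265 [ -9.2  -2.3 -28.9] [65. 66. 68.]
264 275 [ -9.1   2.1 -31.4] [157. 156. 161.]
264 285 [ -9.2   7.4 -32.3] [162. 161. 165.]
264 300 [-11.7  41.8   6. ] [174. 170. 171.]
270 23
[... 943 characters left out ...]
2. 179. 181.]
298 235 [  8.9 -14.4 -17.3] [110. 108. 112.]
298 245 [  9.1  -8.4 -16.9] [122. 122. 127.]
298 249 [  9.   -6.6 -18.4] [119. 118. 123.]
298 255 [  8.  -10.7 -34.6] [29. 24. 28.]
298 265 [  7.9  -6.6 -37.2] [23. 22. 25.]
298 275 [  7.9  -2.2 -39.2] [38. 38. 38.]
298 285 [  7.9   2.8 -40. ] [32. 33. 32.]
298 300 [  7.9   9.6 -42.4] [95. 94. 93.]
304 235 [ 12.6 -12.5 -12.5] [95. 93. 97.]
304 245 [ 12.3  -8.9 -18.1] [121. 120. 125.]
304 249 [ 12.4  -6.3 -17.6] [121. 120. 124.]
304 255 [ 10.9 -10.8 -34.8] [95. 95. 96.]
304 265 [ 10.1 -10.7 -45.2] [93. 96. 94.]
304 275 [  9.4 -10.6 -54.2] [70. 70. 69.]
304 285 [  8.7 -11.1 -63.1] [37. 36. 38.]
304 300 [  8.9  -4.5 -63.6] [36. 34. 35.]
```

The depth data show the real fingertips about 28 mm behind the reported TCP, at tool z≈-28. They are above the nut and there is no contact, so nothing has been disturbed. I'll reopen and go 27 mm lower, watching the force.

```bash
python3 -m pendant '[[0.56,0,0,0,0],[0.56,0,0,0,0],[0.56,0,0,0,0],[0.56,0,0,0,0],[0.56,0,0,0,0]]' 40; python3 -m pendant '[[0.56,0,0,6,0],[0.56,0,0,6,0],[0.56,0,0,4,0],[0.56,0,0,0,0]]';  python3 -m pendant '[[0.56,0,0,4,0],[0.56,0,0,4,0],[0.56,0,0,3,0],[0.56,0,0,0,0]]'; python3 -m pendant '[[0.25,0,0,0,0],[0.25,0,0,0,0],[0.25,0,0,0,0],[0.25,0,0,0,0],[0.25,0,0,0,0]]' 60
```

```text
time: 4.8
tool_pos: [426.2, 224.1, 10.6]
tcp_rot: [-180.0, 0.0, 77.0]
ft_force: [-0.4, 0.4, -0.6]
finger_gap: 47.5
time: 5.2
tool_pos: [425.3, 223.8, -6.6]
tcp_rot: [-179.9, 0.1, 77.0]
ft_force: [0.7, 0.1, -0.2]
finger_gap: 48.1
time: 5.6
tool_pos: [425.8, 224.0, -16.9]
tcp_rot: [-180.0, 0.0, 77.0]
ft_force: [0.7, 0.7, -0.1]
finger_gap: 47.6
time: 6.1
tool_pos: [426.4, 224.2, -16.2]
tcp_rot: [180.0, -0.0, 77.0]
ft_force: [0.0, 0.1, 0.9]
finger_gap: 34.6
```

```bash
python3 -m pendant '[[0.25,0,0,-10,0],[0.25,0,0,-25,0],[0.25,0,0,-30,0],[0.25,0,0,-25,0],[0.25,0,0,0,0]]'
python3 - <<'E'
from h import *
print(r.sense()["ft_force"],r.sense()["finger_gap"])
a,d=optics.snapshot("wrist"); b,_=optics.snapshot("side")
o=np.zeros((420,700,3),np.uint8); o[:,:420]=a[:,70:490]; o[:210,420:]=cv2.resize(b[240:380,180:367],(280,210)); cv2.imwrite("pics/w5.png",o)
E
python3 -m pendant '[[0.25,-29.6,20.7,0,0],[0.25,-29.6,20.7,0,0],[0.25,-29.6,20.7,0,0],[0.25,-29.6,20.7,0,0],[0.25,-29.6,20.7,0,0],[0.25,-29.6,20.5,0,0],[0.25,0,0,0,0],[0.25,0,0,0,0]]'; python3 -c "
from h import *
plan([507,23,-16.5],77)"
```

```text
time: 6.6
tool_pos: [429.1, 225.3, 78.3]
tcp_rot: [179.7, -0.2, 77.0]
ft_force: [0.8, 0.7, -1.9]
finger_gap: 34.7
[ 0.82128029  0.68289147 -1.87109576] 34.69007515352619
time: 7.5
tool_pos: [505.8, 22.7, 71.9]
tcp_rot: [-179.8, 0.0, 76.9]
ft_force: [0.1, 0.7, -1.2]
finger_gap: 34.7
shift [ 0.6  1.4 88.4] turn -0.11564562018538993 now [505.8  22.7  71.9] [-1.7981e+02  2.0000e-02  7.6880e+01] j6 -80.1 t 7.5
```

View pics/w5.png

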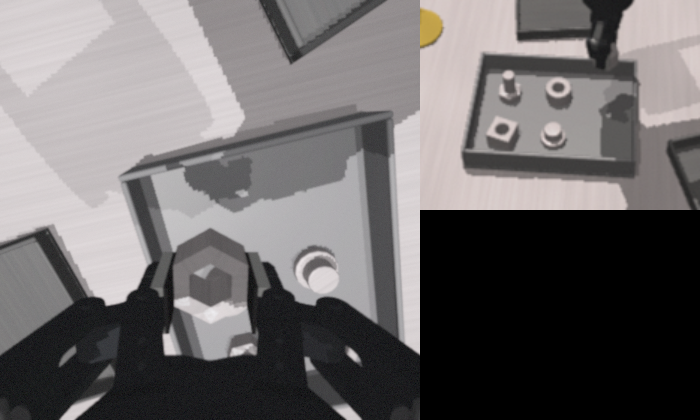

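The wrist view shows the nut held between the pads at (210,285). The side view shows the nut's bin place empty and the other four parts still standing. Lowering it into the tray now.

```bash
python3 -m pendant '[[0.25,0,0,30,0],[0.25,0,0,30,0],[0.25,0,0,18,0],[0.25,0,0,8,0],[0.25,0,0,3.5,0],[0.25,0,0,0,0],[0.25,0,0,0,0]]'; python3 -m pendant '[[0.25,0,0,1,0],[0.25,0,0,0,0],[0.35,0,0,0,0],[0.45,0,0,0,0],[0.6,0,0,0,0],[0.6,0,0,0,0],[0.6,0,0,0,0]]';python3 -m pendant '[[0.6,0,0,-10,0],[0.6,0,0,-30,0],[0.6,0,0,-40,0],[0.6,0,0,-40,0],[0.6,0,0,-40,0],[0.6,0,0,-40,0],[0.6,0,0,-40,0],[0.6,0,0,0,0]]'
python3 - <<'E'
from h import *
a,d=optics.snapshot("wrist"); p=cam("wrist"); cv2.imwrite("pics/w6.png",a)
for c in ("wrist","top"):
    if c=="top": optics.snapshot(c)
    print(c,[(np.round(x['at'],1).tolist(),round(x['score'],2)) for x in optics.search_frame(c,'hexnut_center')])
P=hexfit(p,d,np.array([507,23]),18,40); 
if len(P): print(len(P),P.mean(0),P.min(0),P.max(0))
plan([480,-200,250])
E
```

```text
time: 8.2
tool_pos: [508.1, 23.4, -14.8]
tcp_rot: [179.9, -0.0, 77.0]
ft_force: [0.3, -0.2, -1.1]
finger_gap: 34.7
time: 8.9
tool_pos: [507.2, 23.2, -16.8]
tcp_rot: [180.0, -0.0, 77.0]
ft_force: [0.3, -0.4, -0.1]
finger_gap: 51.3
time: 9.7
tool_pos: [510.6, 23.1, 231.3]
tcp_rot: [179.3, -0.1, 77.0]
ft_force: [1.0, -0.1, 0.3]
finger_gap: 51.6
wrist [([511.8, 19.6, 27.1], 0.57)]
top [([497.7, 25.7, 28.5], 0.53)]
502 [506.06437257  22.69633914  23.87479997] [486.52238414   3.38579213  18.1096051 ] [526.10188922  41.57424228  26.18377545]
shift [-223.5   24.4  -27.7] turn None now [506.5  23.3 222.3] [-1.7992e+02  1.0000e-02  7.7010e+01] j6 -80.2 t 9.9
```

Nut is in the tray at about (506,23), lying flat with its top at z≈26. Next is the cap. Its bar runs at about -43°, so the jaw should lie along 47°. I use yaw -133° so that joint 6 has room for the twist.

```bash
python3 -m pendant '[[0.6,-35,7.2,-3.5,0],[0.6,-35,7.2,-3.5,0],[0.6,-35,7.2,-3.5,0],[0.6,-35,7.2,-3.5,0],[0.6,-35,7.2,-3.5,0],[0.6,-35,7.2,-3.5,0],[0.6,-35,7.2,-3.5,0],[0.6,-35,7.2,-3.5,0],[0.6,0,0,0,8.4],[0.6,0,0,0,8.4]]'
python3 -m pendant '[[0.6,0,0,0,8.4],[0.6,0,0,0,8.4],[0.6,0,0,0,8.4],[0.6,0,0,0,8.4],[0.6,0,0,0,8.4],[0.6,0,0,0,8.4],[0.6,0,0,0,8.4],[0.6,0,0,0,8.4],[0.6,0,0,0,8.4],[0.6,0,0,0,8.4]]'
python3 -m pendant '[[0.6,0,0,0,8.4],[0.6,0,0,0,8.4],[0.6,0,0,0,8.4],[0.6,0,0,0,8.4],[0.6,0,0,0,8.4],[0.6,0,0,0,8.4],[0.6,0,0,0,8.4],[0.6,0,0,0,8.4],[0.6,0,0,0,8.4],[0.6,0,0,0,8.4]]'
python3 -m pendant '[[0.6,0,0,0,8.4],[0.6,0,0,0,8.4],[0.6,0,0,0,8.4],[0.6,0,0,0,0],[0.6,0,0,0,0]]'
cat > cap.py <<'E'
from h import *
import sys
p=cam("wrist"); a,d=optics.snapshot("wrist"); cv2.imwrite(f"pics/{sys.argv[1]}.png",a)
g=np.array([500,-265]); 
vv,uu=np.nonzero(d>0); X=np.array([pix2w(p,u,v,depth=d[v,u]) for u,v in zip(uu[::1],vv[::1]) if 1])
s=r.sense(); M=Rm(s["tcp_rot"]); T=(X-s["tool_pos"])@M
near=(np.hypot(*(X[:,:2]-g).T)<45)&(T[:,2]>-22)   # drop the fingers
C=X[near]; zm=np.percentile(C[:,2],99.5); print("zmax",zm)
t=C[(C[:,2]>zm-4)]; print("bar top",len(t),t.mean(0).round(1),cv2.minAreaRect(t[:,:2].astype(np.float32)))
dk=C[(C[:,2]>150)&(C[:,2]<170)]; print("deck",len(dk),np.median(dk[:,2]),cv2.minEnclosingCircle(dk[:,:2].astype(np.float32)))
print([(np.round(x['at'],1).tolist(),round(x['score'],2)) for x in optics.search_frame('wrist','cap_grip')])
plan([*t.mean(0)[:2],180])
E
python3 cap.py c1
```

```text
time: 10.9
tool_pos: [499.1, -263.4, 248.8]
tcp_rot: [-179.8, -0.0, 59.8]
ft_force: [-0.0, 0.0, -0.7]
finger_gap: 51.3
time: 11.9
tool_pos: [499.4, -262.0, 248.9]
tcp_rot: [-180.0, 0.2, -24.1]
ft_force: [-0.3, 0.5, -0.9]
finger_gap: 51.2
time: 12.9
tool_pos: [499.4, -261.9, 248.9]
tcp_rot: [179.8, 0.1, -108.1]
ft_force: [0.5, 0.4, -0.4]
finger_gap: 51.0
time: 13.4
tool_pos: [499.7, -262.2, 249.7]
tcp_rot: [179.9, -0.0, -132.7]
ft_force: [0.3, -0.3, -0.4]
finger_gap: 51.2
zmax 199.90591597106274
bar top 1098 [ 502.2 -274.3  198.4] ((501.3504943847656, -273.6731872558594), (13.949830055236816, 49.67551040649414), 53.1843147277832)
deck 2522 160.52081613744647 ((501.2108459472656, -273.7673645019531), 31.479616165161133)
[([508.8, -275.0, 158.5], 0.63)]
shift [ 7.3 -9.8 70.4] turn None now [ 500.  -262.4  250.4] [ 1.7993e+02 -1.0000e-02 -1.3280e+02] j6 99.9 t 13.5
```

View pics/c1.png

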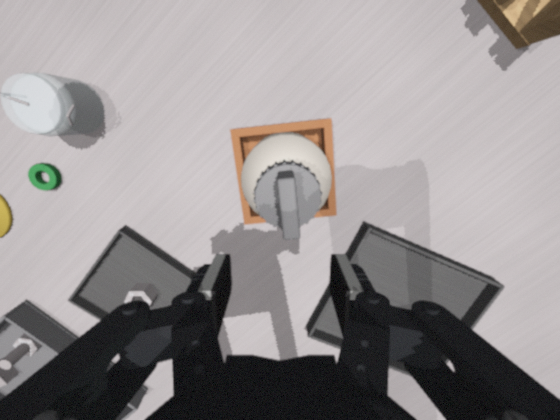

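The cap bar is at (288,205) and upright, and the bar top and deck circle agree on an axis of (501.3,-273.7). The jaw yaw should be -127°. Tips should end a few mm above the deck, which means TCP z≈138 given the 28 mm tip offset.

```bash
python3 -m pendant '[[0.4,7.4,-8.8,0,0],[0.4,0,0,20,-6],[0.4,0,0,25,0],[0.4,0,0,25,0],[0.4,0,0,15,0],[0.4,0,0,0,0],[0.4,0,0,0,0]]' 40
python3 - <<'E'
from h import *
plan([501.3,-273.7,138],-126.8)
s=r.sense(); p=cam("wrist"); a,d=optics.snapshot("wrist"); cv2.imwrite("pics/c2.png",a); M=Rm(s["tcp_rot"])
vv,uu=np.nonzero(d>0); X=np.array([pix2w(p,u,v,depth=d[v,u]) for u,v in zip(uu,vv)]); T=(X-s["tool_pos"])@M
f=(abs(T[:,1])<14)&(abs(T[:,0])>12)&(abs(T[:,0])<40)&(X[:,2]>172); 
print(len(T[f]), "finger max toolz", np.percentile(T[f][:,2],[90,98,99.8]) , "x", np.percentile(T[f][:,0],[1,99]))
b=(abs(T[:,0])<10)&(abs(T[:,1])<30)&(X[:,2]>165)&(X[:,2]<203); print("bar x in tool",np.percentile(T[b][:,0],[2,98]),"y",np.percentile(T[b][:,1],[1,99]))
E
```

```text
time: 14.2
tool_pos: [501.8, -274.4, 166.7]
tcp_rot: [-180.0, -0.0, -127.0]
ft_force: [0.2, -0.9, -0.0]
finger_gap: 34.2
shift [-0.2  0.9 28.7] turn -0.18439115046814436 now [ 501.8 -274.4  166.7] [-179.98   -0.   -126.98] j6 93.2 t 14.2
10130 finger max toolz [-45.66011614 -33.7357397  -28.21659351] x [-39.75216618  39.65852296]
bar x in tool [-6.93947099  6.27973765] y [-24.21051448  24.18082635]
```

```bash
python3 -m pendant '[[0.4,0,0,12,0],[0.4,0,0,10,0],[0.4,0,0,5,0],[0.4,0,0,0,0]]'; python3 -m pendant '[[0.05,0,0,0,0],[0.05,0,0,0,0],[0.05,0,0,0,0],[0.05,0,0,0,0],[0.05,0,0,0,0],[0.05,0,0,0,0]]' 80
```

```text
time: 14.65
tool_pos: [500.9, -273.4, 137.6]
tcp_rot: [179.9, -0.0, -127.0]
ft_force: [-1.4, 0.7, 0.6]
finger_gap: 33.8
time: 15.25
tool_pos: [501.9, -274.1, 139.4]
tcp_rot: [-180.0, 0.0, -127.0]
ft_force: [-0.1, 1.1, 0.8]
finger_gap: 13.1
```

Gripped at 13 mm. Now pressing in small steps while watching the force.

```bash
for k in 1; do python3 -m pendant '[[0.05,0,0,2,0],[0.05,0,0,2,0],[0.05,0,0,0,0]]'; python3 -m pendant '[[0.05,0,0,2,0],[0.05,0,0,0,0]]'; python3 -m pendant '[[0.05,0,0,1,0],[0.05,0,0,0,0],[0.05,0,0,0,0]]'; done
```

```text
time: 15.55
tool_pos: [501.9, -274.2, 135.7]
tcp_rot: [-179.9, 0.0, -127.0]
ft_force: [-2.3, 1.4, 6.3]
finger_gap: 12.9
time: 15.75
tool_pos: [502.0, -274.2, 134.0]
tcp_rot: [-179.9, 0.0, -127.0]
ft_force: [-2.1, 1.4, 8.2]
finger_gap: 13.5
time: 16.05
tool_pos: [502.0, -274.2, 133.3]
tcp_rot: [-179.9, 0.0, -127.0]
ft_force: [-3.3, 2.2, 10.3]
finger_gap: 12.9
```

```bash
python3 -m pendant '[[0.05,0,0,1,0],[0.05,0,0,0,0],[0.05,0,0,0,0]]'; python3 -m pendant '[[0.05,0,0,0,-4],[0.05,0,0,0,-4],[0.05,0,0,0,-4],[0.05,0,0,0,0]]'
```

```text
time: 16.35
tool_pos: [502.0, -274.2, 132.5]
tcp_rot: [-179.9, 0.0, -127.0]
ft_force: [-3.5, 2.1, 10.2]
finger_gap: 12.9
time: 16.75
tool_pos: [502.9, -274.7, 133.0]
tcp_rot: [-179.8, -0.0, -114.8]
ft_force: [0.3, 0.3, 9.2]
finger_gap: 12.9
```

```bash
python3 -m pendant '[[0.05,0,0,1.5,0],[0.05,0,0,0,0],[0.05,0,0,0,-4],[0.05,0,0,0,-4],[0.05,0,0,0,0]]'; python3 -c "
from h import *
for i in range(4): optics.snapshot('top'); s=r.sense(); print(s['ft_force'].round(1),s['wrist_torque'].round(2),s['tool_pos'].round(1),s['tcp_rot'][2].round(1))"
```

```text
time: 17.25
tool_pos: [503.2, -274.8, 131.8]
tcp_rot: [-179.8, -0.1, -106.8]
ft_force: [1.5, 1.0, 11.5]
finger_gap: 13.3
[-0.4  0.6 11.1] [ 0.17  0.01 -0.02] [ 503.2 -274.8  131.8] -107.0
[ 0.5  1.1 11.2] [0.18 0.01 0.01] [ 503.2 -274.8  131.8] -107.0
[ 0.7 -0.  10.3] [ 0.1   0.02 -0.  ] [ 503.2 -274.8  131.8] -107.0
[-0.4  0.8 10.3] [0.12 0.06 0.06] [ 503.2 -274.8  131.8] -107.0
```

```bash
python3 -m pendant '[[0.05,0,0,0.5,0],[0.05,0,0,0,-4],[0.05,0,0,0,-4],[0.05,0,0,0,-4],[0.05,0,0,0,-4],[0.05,0,0,0,-4],[0.05,0,0,0,-4],[0.05,0,0,0,0]]'; python3 -m pendant '[[0.05,0,0,0,-4],[0.05,0,0,0,-4],[0.05,0,0,0,-4],[0.05,0,0,0,-4],[0.05,0,0,0,-4],[0.05,0,0,0,-4],[0.05,0,0,0,-4],[0.05,0,0,0,-3],[0.05,0,0,0,0],[0.05,0,0,0,0]]'
```

```text
time: 18.25
tool_pos: [503.4, -274.6, 131.4]
tcp_rot: [-179.8, -0.1, -82.8]
ft_force: [0.2, 1.8, 11.4]
finger_gap: 12.6
time: 19.25
tool_pos: [503.3, -274.3, 131.3]
tcp_rot: [-179.9, -0.2, -52.0]
ft_force: [0.4, 3.2, 11.1]
finger_gap: 13.2
```

Turned 75° with the seal fully pressed (11 N). Now I lift, slowly at first.

```bash
python3 -m pendant '[[0.05,0,0,-2,0],[0.05,0,0,-3,0],[0.05,0,0,-3,0],[0.05,0,0,-3,0],[0.05,0,0,-3,0],[0.05,0,0,0,0]]'
python3 - <<'E'
from h import *
a,d=optics.snapshot("wrist"); b,_=optics.snapshot("side"); p=cam("side")
u,v=map(int,w2pix(p,[502,-274,170]))
o=np.zeros((420,780,3),np.uint8); o[:,:420]=a[:,70:490]; o[:360,420:]=cv2.resize(b[max(0,v-60):max(0,v-60)+120,u-60:u+60],(360,360),interpolation=cv2.INTER_CUBIC); cv2.imwrite("pics/c3.png",o)
E
```

```text
time: 19.85
tool_pos: [501.4, -273.9, 142.9]
tcp_rot: [180.0, 0.0, -52.0]
ft_force: [0.2, 0.2, -0.7]
finger_gap: 13.1
```

View pics/c3.png

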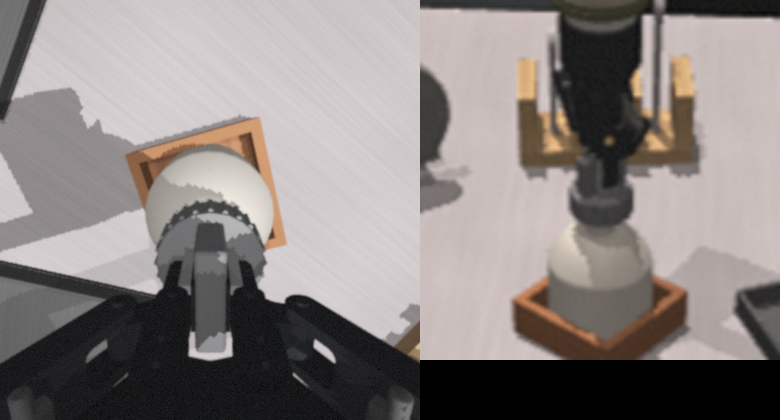

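The pictures show the bar between the pads, turned with the fingers, and the cap still level on the neck axis. The force is near zero, so it is unlocked. Lifting the rest, 68 mm.

```bash
python3 -m pendant '[[0.05,0,0,-6,0],[0.05,0,0,-8,0],[0.05,0,0,-10,0],[0.05,0,0,-12,0],[0.05,0,0,-12,0],[0.05,0,0,-10,0],[0.05,0,0,-6,0],[0.05,0,0,-4,0],[0.05,0,0,0,0],[0.05,0,0,0,0]]';python3 -m pendant '[[0.05,0,0,0,0],[0.05,0,0,0,0],[0.05,0,0,0,0]]'
python3 - <<'E'
from h import *
a,d=optics.snapshot("wrist"); p=cam("wrist"); s=r.sense(); M=Rm(s["tcp_rot"])
vv,uu=np.nonzero(d>0); X=np.array([pix2w(p,u,v,depth=d[v,u]) for u,v in zip(uu,vv)])
C=X[np.hypot(X[:,0]-501.3,X[:,1]+273.7)<36]
h,e=np.histogram(C[:,2],bins=range(100,290,4)); print([(int(z),int(n)) for z,n in zip(e,h) if n>15])
b,db=optics.snapshot("side"); p=cam("side")
print("cap",[(np.round(x['at'],1).tolist(),round(x['score'],2)) for x in optics.search_frame('side','cap_grip')])
u,v=map(int,w2pix(p,[502,-274,190])); y0=max(0,v-70)
for q in ('hexnut_center','flipjar_center','funnel_center','grommet_center'): print(q,[(np.round(x['at'],1).tolist(),round(x['score'],2)) for x in optics.search_frame('side',q)])
o=np.zeros((560,800,3),np.uint8); o[:420,:400]=cv2.resize(b[y0:y0+126,u-60:u+60],(400,420),interpolation=cv2.INTER_CUBIC); o[:400,400:]=cv2.resize(b[90:350,150:410],(400,400)); cv2.imwrite("pics/c4.png",o)
print(s["ft_force"].round(1),s["tool_pos"].round(1),s["tcp_rot"].round(1),s["finger_gap"],s["time"])
E
```

```text
time: 20.95
tool_pos: [501.5, -273.8, 210.6]
tcp_rot: [180.0, 0.0, -52.0]
ft_force: [-0.5, 0.7, -0.6]
finger_gap: 13.0
time: 21.25
tool_pos: [501.5, -273.9, 210.7]
tcp_rot: [180.0, 0.0, -52.0]
ft_force: [-0.1, -0.5, -0.5]
finger_gap: 13.0
[(108, 361), (112, 747), (116, 1013), (120, 98), (124, 29), (128, 38), (132, 32), (136, 38), (140, 35), (144, 124), (208, 104), (212, 147), (216, 167), (220, 197), (224, 206), (228, 2051), (232, 1476), (236, 80), (240, 146), (244, 227), (248, 273), (252, 297), (256, 309), (260, 369), (264, 404), (268, 3333), (272, 602), (276, 349), (280, 941), (284, 977)]
cap [([506.2, -253.5, 228.5], 0.64)]
hexnut_center [([502.3, 28.8, 28.0], 0.66)]
flipjar_center [([744.6, -104.9, 62.2], 0.67), ([501.7, 29.4, 27.9], 0.54)]
funnel_center [([749.3, 109.8, 24.7], 0.77)]
grommet_center [([721.6, -15.4, 9.4], 0.45)]
[-0.2  1.2  0. ] [ 501.6 -273.9  210.8] [180.   0. -52.] 12.744800350867688 21.3
```

View pics/c4.png

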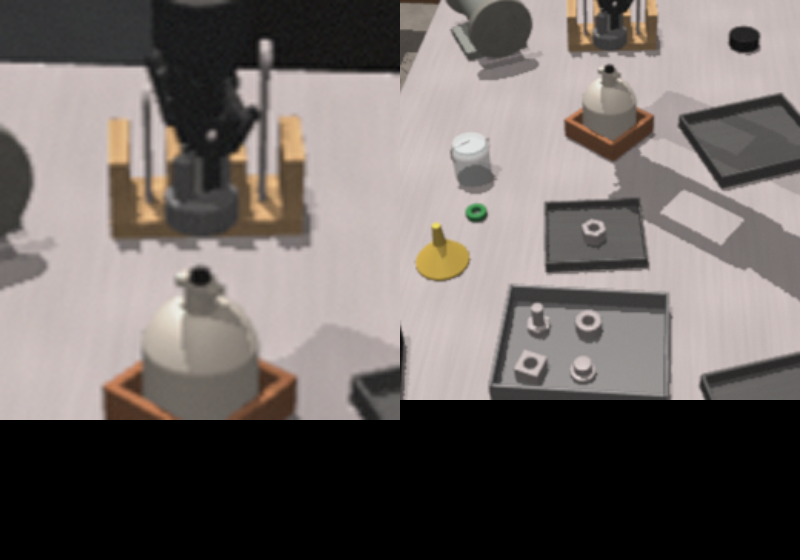

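The cap is held upright above the open neck, with its deck at z≈232 and skirt bottom at about 207 against the mouth at about 148. The nut lies in the small tray at view (594,231). The jar, funnel and grommet are where they were, and the other four parts are still in the bin.

```bash
python3 -c "
from bench import hand_in
print(hand_in())"
```

```text
the job is handed in; nothing more can be done
None
```

The hex nut is in the smallest tray and the degreaser cap is off, held still and upright about 6 cm above the neck. I handed the job in at 21.3 s.

- **Nut:** It lies flat near the tray centre, at about (506, 23). The other four parts are still standing in the bin.
- **Cap:** The force reached about 11 N, which matches the hard stop, and I turned it 75° anticlockwise. For the first part of the turn, up to about 12°, the force was only 9–10 N, so by the stated spring forces the cap was then about 5–6 mm down. I pressed a little deeper before going on.
- **Lift:** Depth readings put the cap's deck about 72 mm above its shut height, so the skirt is about 59 mm clear of the neck. The grip gap stayed at about 13 mm, and the wrist force was near zero once the cap was free.
- **Bench items:** In the last side picture the jar, funnel and grommet look unmoved. The network's positions for them were within about 8 mm of the first ones, close to its normal scatter.

**Disagreements:**
- **Fingertip position:** The fingertips measured about 28 mm behind the reported TCP. My first grasp therefore closed harmlessly above the nut, with no contact force, and I regrasped 27 mm lower.
- **Gap readings:** The finger gap read about 1 mm under the true widths: 34.7 mm on the 36 mm nut and 13 mm on the 14 mm bar.

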